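Wind a bush out of the ejector and stand it in the parts tray

ROBOT

A 6-joint arm with a two-finger parallel gripper is mounted at the origin on the work surface. World frame = base frame: x ahead of the robot, y to its left, z up, the work surface at z = 0. Lengths are in m, angles in rad, forces in N, time in s.
With the tool pointing down it reaches from about 0.375 to 0.9 m from the base axis. Payload 3.1 kg.
Tool frame: the origin (TCP) lies midway between the tips of the shut fingers; the grasp point (between the pads) lies 19 mm behind it; z points along the fingers, y is the line along which they close (so a half turn about z gives the same grasp; the last joint's range is limited). The gripper opens to 85 mm and grips with 20 to 120 N. Pads are 22 mm wide; open, the fingers measure 114 mm over their backs; the gripper's body (76 mm by 85 mm) begins 54 mm behind the grasp point. The pads swing forward as they close: fully open they stand 13 mm farther back than shut.
Start: joints at [1.095, 0.527, 1.433, -0, 1.181, -0.178], TCP at [0.183, 0.598, 0.231] pointing down, gripper open.
Joint ranges: [-3.08, 3.08], [-0.75, 2.2], [0.22, 2.44], [-1.43, 4.57], [0, 2.65], [-2.85, 2.85]. Speed limits (rad/s): [2.79, 2.79, 3.14, 3.14, 3.14, 3.14].

INTERFACE

Orientations are given as a unit quaternion [x, y, z, w].
In Python, from station import manip gives the robot as it stands. The module is installed in compiled form; this text tells all that it offers.
- The arm moves only by the tool apply_moves, never from a script. Its arguments are lists of equal length, an entry for each row: "claw": the gripper's target within -1 to 1 (fully open at 1, half-way at 0, shut at -1); "travel": the shift along the tool's x, y, z scaled (see below), a list of three; "turn": the turn, a rotation vector about the tool's x, y, z scaled (see below), a list of three. In form: {"claw": [claw, ...], "travel": [[dx, dy, dz], ...], "turn": [[rx, ry, rz], ...]}. A call has 1 to 5 rows; each row is the pose to reach, as a shift and turn from the pose commanded when the call began, along the tool's axes at that moment, turning the shorter way round; what a row does not reach only later rows make up. The controller multiplies each number of a shift by 800 mm and each number of a turn by 180 degrees. A row lasts 1/12 s, in which the tool goes at most 41.7 mm and 7.16 degrees, less where a joint would pass 70% of its speed; a pose out of reach is approached as far as the arm can. A call with a number of a shift or a turn outside -1 to 1 is refused whole. A call with a gripper value outside its range is refused whole. The fingers move at their own pace and stop on an object; "newtons" is the grip in N (left out, the last holds). Time passes only in rows, so rows that repeat a pose let the fingers close. It gives the time, the measured TCP pose, the force, the opening and the grip force at its end, in the units of the state.
- manip.sense(): the state, without advancing time (a new reading comes with each control period).
- manip.snapshot(name): name is "side" or "top"; returns a dict with "pixels" (480x640x3 uint8, red, green, blue), "depth" (480x640 float32, m along the optical axis (not along the pixel's ray), 0 where there is no reading), "intrinsics" (3x3 intrinsics, pixels), "R" (3x3) and "t" (3): a world point X has camera coordinates R X + t. Camera axes: x right, y down, z forward; pixel columns grow to the right and rows downward; lengths in m; the calibration is good to about 2 mm. A picture is of the moment at which its call begins.
- manip.sign_off(): hands the job in; it is judged then, once.
The state is a dict: "t": time; "q": joint angles; "qd": joint speeds; "tau": joint torques, N m; "tcp_pos": TCP position; "tool_rot": TCP orientation; "force": force on the tool from outside, world axes, zero at the start; "ft_torque": the same for the moment, N m; "finger_gap": opening from 0.0 (shut) to 1.0 (fully open); "gripper_force": force on a finger pad.
Only numpy, scipy, OpenCV 4.12 (cv2) and the standard library are available. Lean on these libraries where they do the work, as an engineer would, in place of code of your own. Each camera call takes 0.05 s, during which the arm holds its last target. There are 200 camera calls.

TASK

Wind the two-grip crank of the bush ejector clockwise, somewhat over one and a half turns, changing grips as you go, until the brass bush stands well proud of the head (the crank comes to a stop at the top). Then lift the bush out and set it down upright on the floor of the red tray without dropping it, and let go. Do not knock over the white and blue spray can or the standing chrome socket.

Things in the scene. Friction and masses are not known exactly. Their poses are not given: they have to be found in the camera images.
- ejector: Fixed bush ejector: green gear base 120 x 280 mm, 55 mm high, crank on top, tower beside it. Origin on the bench straight below the crank's axis, z up, own +y pointing along the base away from the tower. The tower (90 mm along x; from own y = -100 to -200 mm; top at z = 200 mm) carries the head with the bush.
- crank_axis (a point): Point on the vertical crank axis, 81 mm above the bench (top of the crank bar). The level steel bar, 170 x 22 x 12 mm, carries the two grips. Grips pass 19 mm from the tower's side, too near for most grippers, so carry a grip only while it is clear of the tower, then let go and take the other one, which has come round on the open side.
- crank (a joint): Crank angle in rad, 0 at the low stop, 11.2 at the high stop; grows clockwise seen from above; starts between 0 and 2. Raises the plunger under the bush 20 mm per turn: it meets the bush at about 2.5 rad and at the high stop holds it about 27 mm above its seat. Stays where it is left; about 2 N at a grip turns it.
- grip_a_mid (a point): Centre of the red upright crank grip: a cylinder 22 mm across and 45 mm high that spins freely on the crank, 70 mm from the crank axis; this point is half-way up, 104.5 mm above the bench; its foot is 82 mm above the bench, just over the bar. Ignore its yaw.
- grip_b_mid (a point): The same for the black grip, at the opposite end of the crank bar.
- bore_mouth (a point): Centre of the bore's mouth on the head's top face, 200 mm above the bench, 150 mm along the ejector's -y from the crank axis. The bore is 33.5 mm wide and 41 mm deep.
- bush_center (a point): Centre (half-way up) of the loose brass bush: a plain tube 32 mm outside, 14 mm inside, 40 mm high, about 0.2 kg, axis along its z. It starts upright in the bore with its top 1 mm below the head's face.
- tray_in (a point): Centre of the inner floor of the fixed red steel tray, 160 mm along its x, 130 mm along its y, 16 mm high, floor and walls 4 mm thick. A loose steel nut (30 mm square, 12 mm high) lies near one corner; the middle is free.
- can: White and blue spray can standing on the bench, 66 mm across, 190 mm high; origin at the centre of its underside.
- deep_socket: Chrome deep socket standing on the bench, 32 mm across, 78 mm high; origin at the centre of its underside.

How it is judged:
By the outcome, as a careful person would: the job done as asked, in the order asked, and still so for the second after the job is handed in, with the robot touching nothing.
It also fails if it takes over 72 s, if anything falls off the work surface, if the arm or the gripper's body presses on something with over 40 N, if the wrist force passes 120 N, or if a joint passes its speed limit or range.

## Working session

There is one attempt and no reset: what is moved stays moved. The work goes in short steps, Python scripts to look and compute and a tool call to move; the robot and the scene stay as the last step left them, time stands still between calls to the robot, and variables do not carry over. Pictures are saved under pics/ and viewed, at most 10 in all, crops included, and the job is handed in when it is done.

Besides the shell and the picture viewer there is one more tool, called after "Emit:" by a JSON object that holds its "api" and its "payload", one argument or row to a line. apply_moves: Moves the arm, as the interface text tells. Shifts and turns lie within -1 to 1; 1 stands for 800 mm of shift or 180 degrees of turn. Its arguments: {"type":"object","properties":{"claw":{"type":"array","items":{"type":"number"}},"travel":{"type":"array","items":{"type":"array","items":{"type":"number"}}},"turn":{"type":"array","items":{"type":"array","items":{"type":"number"}}},"newtons":{"type":"number"}},"required":["claw","travel","turn"]}

```bash
mkdir -p pics; python3 - <<'E'
from station import manip
import cv2,numpy as np
s=manip.sense();print(s)
for n in("side","top"):
    d=manip.snapshot(n);np.savez(f"pics/{n}0.npz",**d)
    cv2.imwrite(f"pics/{n}0.png",d["pixels"][...,::-1]);print(n,d["intrinsics"],d["R"],d["t"])
E
```

```text
{'t': 0.0, 'q': array([ 1.09548520e+00,  5.28457479e-01,  1.43392898e+00, -1.20413611e-05,
        1.18138878e+00, -1.78474180e-01]), 'qd': array([ 0.00025147,  0.00022709, -0.00122382, -0.00012134,  0.00038623,
       -0.00127338]), 'tau': array([-2.49119245e-05, -4.42350483e+01, -1.78017712e+01, -1.77716538e-04,
        8.42206908e-03, -2.48559326e-05]), 'tcp_pos': array([0.18243186, 0.5970215 , 0.23033047]), 'tool_rot': array([ 1.47871823e-01,  9.89005932e-01, -1.03529251e-03, -3.45144044e-04]), 'force': array([ 0.26011787, -0.50467186, -0.47916721]), 'ft_torque': array([0.0147698 , 0.00560702, 0.00344622]), 'gripper_force': 0.0, 'finger_gap': 1.001144900864869}
side [[499.8486       0.         325.87009981]
 [  0.         499.8486     242.9137777 ]
 [  0.           0.           1.        ]] [[ 8.60702581e-01  5.09107807e-01  5.55016502e-04]
 [ 3.11470943e-01 -5.25712819e-01 -7.91588203e-01]
 [-4.02711955e-01  6.81494881e-01 -6.11054669e-01]] [-0.44959413 -0.07174254  1.39644665]
top [[566.64077281   0.         320.1226941 ]
 [  0.         566.64077281 244.0994403 ]
 [  0.           0.           1.        ]] [[ 5.28793584e-05 -9.99998255e-01 -1.86724884e-03]
 [-9.97240931e-01  8.58779200e-05 -7.42328647e-02]
 [ 7.42328955e-02  1.86602236e-03 -9.97239187e-01]] [-0.00263671  0.5522091   1.15661766]
```

View pics/top0.png

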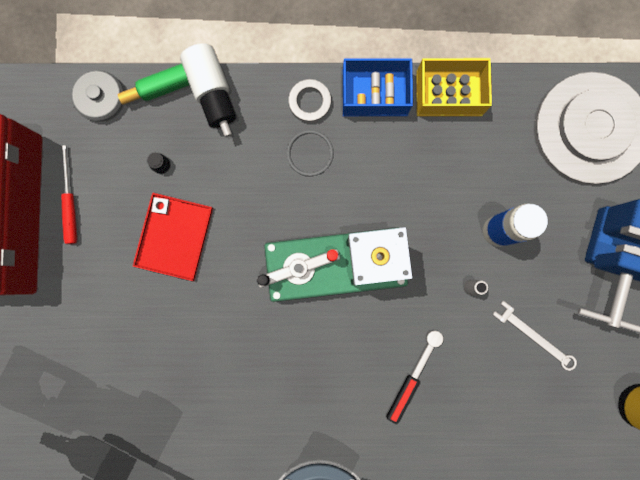

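View pics/side0.png

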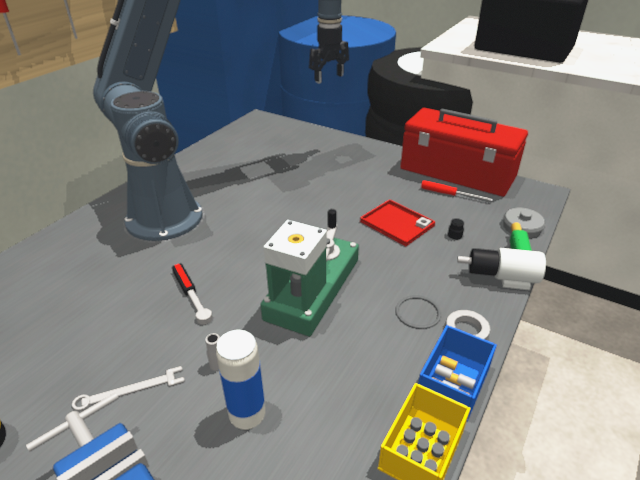

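Top view: red grip (333,256) beside the tower, black grip (263,281) on the open side, crank hub (299,268), bush (380,256), tray (173,237) with nut at (160,205), can (525,222), socket (481,288). Side view: can (242,375), socket (213,350), with the tower in front of the crank.

```bash
cat > h.py <<'E'
from station import manip
import cv2,numpy as np
from scipy.spatial.transform import Rotation as Ro
def ray(d,u,v,z):
    K,R,t=d["intrinsics"],d["R"],d["t"]
    c=-R.T@t; r=R.T@np.linalg.solve(K,[u,v,1.]); return c+r*(z-c[2])/r[2]
def blobs(d,lo,hi,roi,amin=20):
    h=cv2.cvtColor(np.ascontiguousarray(d["pixels"]),cv2.COLOR_RGB2HSV)
    m=cv2.inRange(h,np.array(lo),np.array(hi)); k=np.zeros_like(m); x0,y0,x1,y1=roi; k[y0:y1,x0:x1]=m[y0:y1,x0:x1]
    c,_=cv2.findContours(k,cv2.RETR_EXTERNAL,cv2.CHAIN_APPROX_NONE)
    return sorted([a for a in c if cv2.contourArea(a)>amin],key=cv2.contourArea,reverse=True)
def rel(p,yaw=None):
    """numbers for a move to TCP p pointing down; yaw = angle of the tool y axis in world"""
    s=manip.sense(); R=Ro.from_quat(s["tool_rot"])
    tr=R.inv().apply(np.array(p)-s["tcp_pos"])/0.8
    out=np.round(tr,4)
    if yaw is None: return out
    best=[]
    for a in(yaw,yaw+np.pi):
        y=np.array([np.cos(a),np.sin(a),0]);z=np.array([0,0,-1.]);x=np.cross(y,z)
        best.append((R.inv()*Ro.from_matrix(np.c_[x,y,z])).as_rotvec()/np.pi)
    return out,[np.round(b,4) for b in best]
E
python3 - <<'E'
from h import *
d=dict(np.load("pics/top0.npz"))
def show(n,cs,z,k=2):
    for c in cs[:k]:
        (u,v),r=cv2.minEnclosingCircle(c);M=cv2.moments(c);m=(M["m10"]/M["m00"],M["m01"]/M["m00"])
        p=ray(d,u,v,z);print(n,np.round((u,v,r),1),np.round(m,1),"A",cv2.contourArea(c),np.round(p,4),"depth",d["depth"][int(v),int(u)],"minrect",cv2.minAreaRect(c))
show("bush",blobs(d,(15,80,80),(35,255,255),(350,230,410,285)),.199)
show("red",blobs(d,(0,150,60),(6,255,255),(310,235,350,280)),.115)
show("blk",blobs(d,(0,0,0),(180,255,45),(250,262,275,295),10),.115)
show("tray",blobs(d,(0,120,60),(8,255,255),(120,180,225,290)),.010)
show("green",blobs(d,(60,60,30),(90,255,255),(250,220,420,310)),.055)
show("white",blobs(d,(0,0,190),(180,40,255),(345,220,415,290)),.2)
show("can",blobs(d,(0,0,150),(180,60,255),(500,190,555,250)),.19)
show("sock",blobs(d,(0,0,110),(180,60,255),(460,270,492,305)),.078)
# world points from depth for grip tops
K,R,t=d["intrinsics"],d["R"],d["t"];vv,uu=np.mgrid[:480,:640];Z=d["depth"]
X=np.stack([(uu-K[0,2])/K[0,0]*Z,(vv-K[1,2])/K[1,1]*Z,Z],-1);W=(X-t)@R
for n,(u0,u1,v0,v1) in dict(red=(318,346,242,270),blk=(250,276,266,294)).items():
    w=W[v0:v1,u0:u1].reshape(-1,3);w=w[(w[:,2]>.118)&(w[:,2]<.135)];print(n,len(w),w.mean(0),w.min(0),w.max(0))
w=W[220:290,340:420].reshape(-1,3);w=w[w[:,2]>.195]; print("head",cv2.minAreaRect((w[:,:2]*1000).astype(np.float32)),w[:,2].mean())
E
```

```text
bush [379.8 255.7   8.9] [379.8 255.7] A 229.5 [ 0.5185 -0.108   0.199 ] depth 1.0368613 minrect ((379.5, 255.5), (17.0, 17.0), 90.0)
red [331.8 254.9   5.5] [331.9 255. ] A 81.5 [ 0.5244 -0.0252  0.115 ] depth 1.0716077 minrect ((332.0, 255.0), (10.0, 10.0), 90.0)
tray [172.5 237.   49. ] [172.3 236.5] A 4712.0 [0.568  0.3072 0.01  ] depth 1.1952075 minrect ((172.26470947265625, 236.441162109375), (63.786865234375, 76.88378143310547), 14.03624439239502)
green [335.6 265.3  73.8] [316.3 268.9] A 3693.5 [ 0.5069 -0.0339  0.055 ] depth 1.1377302 minrect ((335.4300231933594, 264.1553039550781), (59.296932220458984, 138.45687866210938), 83.2901611328125)
white [380. 256.  38.] [380.1 255.9] A 2861.0 [ 0.5179 -0.1082  0.2   ] depth 1.0401856 minrect ((380.11944580078125, 256.0153503417969), (52.05277633666992, 57.60272979736328), 83.2901611328125)
can [528.1 220.5  19.2] [528.3 220.6] A 1024.5 [ 0.5817 -0.3736  0.19  ] depth 1.0129201 minrect ((528.40380859375, 220.5192108154297), (34.90867233276367, 37.85041809082031), 78.69007110595703)
sock [475.5 287.   23. ] [475.5 287. ] A 1054.0 [ 0.4634 -0.3079  0.078 ] depth 1.117181 minrect ((475.5, 287.0), (34.0, 31.0), 90.0)
red 101 [ 0.52356631 -0.02582034  0.12740281] [ 0.51420281 -0.03665233  0.12046682] [ 0.53332589 -0.01579176  0.13111596]
blk 106 [0.47652564 0.10541256 0.12701974] [0.46721488 0.09532456 0.11844981] [0.48611848 0.11588818 0.13205378]
head ((514.301025390625, -79.47245788574219), (90.06327819824219, 159.60562133789062), 6.572973728179932) 0.20868373511430746
```

```bash
python3 - <<'E'
from h import *
print(rel((.4765,.1054,.19),np.radians(96.9)))
s=manip.sense();print(Ro.from_quat(s["tool_rot"]).as_matrix().round(4))
E
```

```text
(array([-0.5313, -0.4801,  0.0513]), [array([-0.0006, -0.0002, -0.1328]), array([-3.000e-04,  8.000e-04,  8.672e-01])])
[[-9.563e-01  2.925e-01 -9.000e-04]
 [ 2.925e-01  9.563e-01 -1.700e-03]
 [ 4.000e-04 -1.900e-03 -1.000e+00]]
```

Emit:
{"api": "apply_moves", "payload": {
  "claw": [1, 1, 1, 1, 1],
  "travel": [
    [-0.036, -0.033, 0.0035],
    [-0.072, -0.066, 0.007],
    [-0.108, -0.099, 0.0105],
    [-0.144, -0.132, 0.014],
    [-0.18, -0.165, 0.0175]
  ],
  "turn": [
    [0, 0, 0],
    [0, 0, 0],
    [0, 0, 0],
    [0, 0, 0],
    [0, 0, 0]
  ],
  "newtons": 30
}}

```text
t: 0.52
tcp_pos: [0.282, 0.4276, 0.2169]
tool_rot: [0.147, 0.989, -0.0, -0.0]
force: [-0.3, 0.1, -0.3]
finger_gap: 1.002
gripper_force: 0.0
```

Emit:
{"api": "apply_moves", "payload": {
  "claw": [1, 1, 1, 1, 1],
  "travel": [
    [-0.036, -0.033, 0.0035],
    [-0.072, -0.066, 0.007],
    [-0.108, -0.099, 0.0105],
    [-0.144, -0.132, 0.014],
    [-0.18, -0.165, 0.0175]
  ],
  "turn": [
    [0, 0, 0],
    [0, 0, 0],
    [0, 0, 0],
    [0, 0, 0],
    [0, 0, 0]
  ]
}}

```text
t: 0.93
tcp_pos: [0.3813, 0.2592, 0.2031]
tool_rot: [0.148, 0.989, -0.0, -0.0]
force: [0.8, 0.2, 0.3]
finger_gap: 1.003
gripper_force: 0.0
```

Emit:
{"api": "apply_moves", "payload": {
  "claw": [1, 1, 1, 1, 1],
  "travel": [
    [-0.036, -0.033, 0.0035],
    [-0.072, -0.066, 0.007],
    [-0.108, -0.099, 0.0105],
    [-0.144, -0.132, 0.014],
    [-0.171, -0.15, 0.0163]
  ],
  "turn": [
    [0, 0, -0.03],
    [0, 0, -0.06],
    [0, 0, -0.09],
    [0, 0, -0.12],
    [0, 0, -0.133]
  ]
}}

```text
t: 1.35
tcp_pos: [0.4777, 0.103, 0.1899]
tool_rot: [-0.061, 0.998, -0.0, -0.0]
force: [0.5, 0.1, -0.0]
finger_gap: 0.996
gripper_force: 0.0
```

```bash
python3 - <<'E'
from h import *
s=manip.sense();print(s["t"],s["tcp_pos"],s["q"],s["force"]);R=Ro.from_quat(s["tool_rot"]).as_matrix();print(R.round(4))
print(rel((.4765,.1054,.088),np.radians(96.9)))
E
```

```text
1.35 [0.47768818 0.10304367 0.1898733 ] [-1.62087305e-02  4.07120186e-01  1.81236706e+00 -9.61966522e-04
  9.22362790e-01 -1.70897640e+00] [ 0.5163007   0.11077721 -0.04529133]
[[-9.925e-01 -1.222e-01 -3.000e-04]
 [-1.222e-01  9.925e-01 -8.000e-04]
 [ 4.000e-04 -7.000e-04 -1.000e+00]]
(array([0.0011, 0.0032, 0.1273]), [array([-0.0002, -0.0001,  0.0007]), array([ 2.000e-04, -4.000e-04, -9.993e-01])])
```

Emit:
{"api": "apply_moves", "payload": {
  "claw": [1, 1, 1, 1, 1],
  "travel": [
    [0.0011, 0.0032, 0.035],
    [0.0011, 0.0032, 0.07],
    [0.0011, 0.0032, 0.1],
    [0.0011, 0.0032, 0.127],
    [0.0011, 0.0032, 0.127]
  ],
  "turn": [
    [0, 0, 0],
    [0, 0, 0],
    [0, 0, 0],
    [0, 0, 0],
    [0, 0, 0]
  ]
}}

```text
t: 1.77
tcp_pos: [0.4726, 0.1084, 0.0852]
tool_rot: [-0.06, 0.998, 0.0, -0.004]
force: [-0.2, -0.4, -0.2]
finger_gap: 0.999
gripper_force: 0.0
```

Emit:
{"api": "apply_moves", "payload": {
  "claw": [-1, -1, -1, -1, -1],
  "travel": [
    [0, 0, 0],
    [0, 0, 0],
    [0, 0, 0],
    [0, 0, 0],
    [0, 0, 0]
  ],
  "turn": [
    [0, 0, 0],
    [0, 0, 0],
    [0, 0, 0],
    [0, 0, 0],
    [0, 0, 0]
  ]
}}

```text
t: 2.18
tcp_pos: [0.4763, 0.1087, 0.0899]
tool_rot: [-0.061, 0.998, -0.0, 0.001]
force: [0.7, -1.3, 2.6]
finger_gap: 0.3
gripper_force: 2.7
```

```bash
python3 - <<'E'
from h import *
s=manip.sense();print(s["t"],s["tcp_pos"],s["force"],s["finger_gap"],s["gripper_force"])
c=np.array([.5,.0398]);e=Ro.from_euler('z',6.9,degrees=True).as_matrix()[:2,:2]
p=e.T@(s["tcp_pos"][:2]-c);print(p*1000,np.hypot(*p),np.degrees(np.arctan2(p[1],p[0])))
d=manip.snapshot("top");cv2.imwrite("pics/t1.png",d["pixels"][140:380,200:480,::-1].repeat(2,0).repeat(2,1))
E
```

```text
2.1833 [0.4762546  0.10873792 0.08985145] [ 0.67189748 -1.33625718  2.59363825] 0.30025644093196724 2.6504018157720566
[-15.29144002  71.29132689] 0.07291283445034161 102.10607293537385
```

View pics/t1.png

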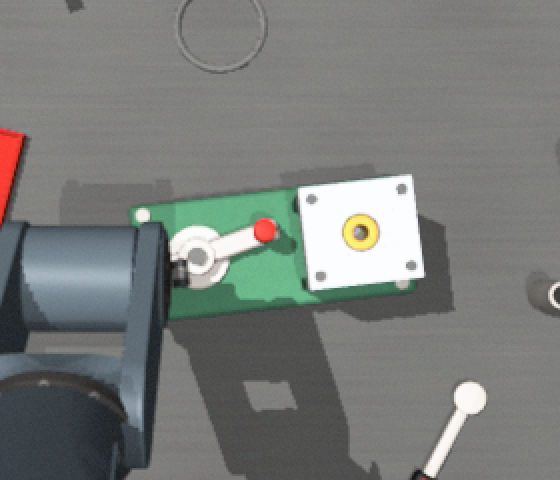

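Emit:
{"api": "apply_moves", "payload": {
  "claw": [-1, -1, -1, -1, -1],
  "travel": [
    [0, -0.003, 0],
    [0, -0.004, 0],
    [0, -0.004, 0],
    [0, -0.004, 0],
    [0, -0.004, 0]
  ],
  "turn": [
    [0, 0, 0],
    [0, 0, 0],
    [0, 0, 0],
    [0, 0, 0],
    [0, 0, 0]
  ]
}}

```text
t: 2.65
tcp_pos: [0.4765, 0.1069, 0.0902]
tool_rot: [-0.06, 0.998, 0.001, 0.001]
force: [-0.3, 5.4, 7.4]
finger_gap: 0.251
gripper_force: 30.7
```

```bash
cat >> h.py <<'E'
C=np.array([.5,.0398]);EJ=Ro.from_euler('z',6.9,degrees=True).as_matrix()[:2,:2]
def st():
    s=manip.sense();p=EJ.T@(s["tcp_pos"][:2]-C)
    print("t",s["t"],"tcp",s["tcp_pos"].round(4),"F",s["force"].round(1),"gap",round(s["finger_gap"],3),s["gripper_force"])
    print("ej",(p*1000).round(1),"r",np.hypot(*p).round(4),"phi",np.degrees(np.arctan2(p[1],p[0])).round(1))
def arc(a0,a1,step=15,r=.07):
    "rows from phi a0 to a1 clockwise, tool axes x=-ej x, y=ej y, groups of 5"
    n=int(np.ceil(abs(a1-a0)/step));n=5*int(np.ceil(n/5));a=np.radians(np.linspace(a0,a1,n+1))
    P=r*np.c_[-np.cos(a),np.sin(a)]/.8
    for i in range(0,n,5):print(np.degrees(a[i]).round(1),[[round(x,4),round(y,4),0] for x,y in P[i+1:i+6]-P[i]])
E
python3 - <<'E'
from h import *
st();arc(102.5,-20,13)
E
```

```text
t 2.65 tcp [0.4765 0.1069 0.0902] F [-0.3  5.4  7.4] gap 0.251 30.688012540340424
ej [-15.3  69.4] r 0.0711 phi 102.4
102.5 [[np.float64(-0.0186), np.float64(0.0021), 0], [np.float64(-0.0371), np.float64(0.0002), 0], [np.float64(-0.0549), np.float64(-0.0056), 0], [np.float64(-0.071), np.float64(-0.0151), 0], [np.float64(-0.0847), np.float64(-0.0277), 0]]
41.2 [[np.float64(-0.0107), np.float64(-0.0153), 0], [np.float64(-0.018), np.float64(-0.0325), 0], [np.float64(-0.0214), np.float64(-0.0508), 0], [np.float64(-0.0209), np.float64(-0.0695), 0], [np.float64(-0.0164), np.float64(-0.0876), 0]]
```

Emit:
{"api": "apply_moves", "payload": {
  "claw": [-1, -1, -1, -1, -1],
  "travel": [
    [-0.0186, 0.0021, 0],
    [-0.0371, 0.0002, 0],
    [-0.0549, -0.0056, 0],
    [-0.071, -0.0151, 0],
    [-0.0847, -0.0277, 0]
  ],
  "turn": [
    [0, 0, 0],
    [0, 0, 0],
    [0, 0, 0],
    [0, 0, 0],
    [0, 0, 0]
  ]
}}

```text
t: 3.07
tcp_pos: [0.5462, 0.0924, 0.0902]
tool_rot: [-0.061, 0.998, 0.0, 0.0]
force: [-3.4, -0.5, 7.8]
finger_gap: 0.252
gripper_force: 30.6
```

```bash
python3 -c "
from h import *
st()"
```

```text
t 3.0667 tcp [0.5462 0.0924 0.0902] F [-3.4 -0.5  7.8] gap 0.252 30.61941683292389
ej [52.1 46.6] r 0.07 phi 41.8
```

Works well; finish this arc, release and cross to the red grip.

Emit:
{"api": "apply_moves", "payload": {
  "claw": [-1, -1, -1, -1, -1],
  "travel": [
    [-0.0107, -0.0153, 0],
    [-0.018, -0.0325, 0],
    [-0.0214, -0.0508, 0],
    [-0.0209, -0.0695, 0],
    [-0.0164, -0.0876, 0]
  ],
  "turn": [
    [0, 0, 0],
    [0, 0, 0],
    [0, 0, 0],
    [0, 0, 0],
    [0, 0, 0]
  ]
}}

```text
t: 3.48
tcp_pos: [0.5669, 0.0241, 0.0901]
tool_rot: [-0.06, 0.998, 0.001, -0.0]
force: [-5.1, 3.8, 9.6]
finger_gap: 0.249
gripper_force: 30.7
```

Emit:
{"api": "apply_moves", "payload": {
  "claw": [-1, 1, 1, 1, 1],
  "travel": [
    [0, 0, 0],
    [0, 0, 0],
    [0, 0, 0],
    [0, 0, 0],
    [0, 0, 0]
  ],
  "turn": [
    [0, 0, 0],
    [0, 0, 0],
    [0, 0, 0],
    [0, 0, 0],
    [0, 0, 0]
  ]
}}

```text
t: 3.9
tcp_pos: [0.5674, 0.024, 0.0887]
tool_rot: [-0.061, 0.998, 0.0, 0.0]
force: [-0.1, 0.6, 0.3]
finger_gap: 0.807
gripper_force: 0.0
```

```bash
python3 -c "
from h import *
st();arc(160,-20,13)"
```

```text
t 3.9 tcp [0.5674 0.024  0.0887] F [-0.1  0.6  0.3] gap 0.807 0.0
ej [ 65.  -23.8] r 0.0692 phi -20.1
160.0 [[np.float64(-0.008), np.float64(0.0164), 0], [np.float64(-0.0193), np.float64(0.0309), 0], [np.float64(-0.0333), np.float64(0.0426), 0], [np.float64(-0.0494), np.float64(0.0512), 0], [np.float64(-0.067), np.float64(0.0562), 0]]
100.0 [[np.float64(-0.0182), np.float64(0.0013), 0], [np.float64(-0.0364), np.float64(-0.0013), 0], [np.float64(-0.0536), np.float64(-0.0075), 0], [np.float64(-0.0691), np.float64(-0.0172), 0], [np.float64(-0.0822), np.float64(-0.0299), 0]]
40.0 [[np.float64(-0.0102), np.float64(-0.0152), 0], [np.float64(-0.0171), np.float64(-0.0321), 0], [np.float64(-0.0203), np.float64(-0.0501), 0], [np.float64(-0.0196), np.float64(-0.0684), 0], [np.float64(-0.0152), np.float64(-0.0862), 0]]
```

Emit:
{"api": "apply_moves", "payload": {
  "claw": [1, 1, 1, 1, 1],
  "travel": [
    [0.03, 0.006, 0],
    [0.07, 0.025, 0],
    [0.11, 0.045, 0],
    [0.148, 0.0597, 0],
    [0.1638, 0.0597, 0]
  ],
  "turn": [
    [0, 0, 0],
    [0, 0, 0],
    [0, 0, 0],
    [0, 0, 0],
    [0, 0, 0]
  ]
}}

```text
t: 4.32
tcp_pos: [0.4246, 0.0575, 0.0884]
tool_rot: [-0.062, 0.998, 0.001, -0.004]
force: [-0.8, -0.5, -0.0]
finger_gap: 0.997
gripper_force: 0.0
```

Emit:
{"api": "apply_moves", "payload": {
  "claw": [-1, -1, -1, -1, -1],
  "travel": [
    [0, 0, 0],
    [0, 0, 0],
    [0, 0, 0],
    [0, 0, 0],
    [0, 0, 0]
  ],
  "turn": [
    [0, 0, 0],
    [0, 0, 0],
    [0, 0, 0],
    [0, 0, 0],
    [0, 0, 0]
  ]
}}

```text
t: 4.73
tcp_pos: [0.4333, 0.0551, 0.0887]
tool_rot: [-0.06, 0.998, -0.0, 0.001]
force: [-0.9, 2.2, -0.4]
finger_gap: 0.3
gripper_force: 0.8
```

Emit:
{"api": "apply_moves", "payload": {
  "claw": [-1, -1, -1],
  "travel": [
    [0, 0, 0],
    [0, 0, 0],
    [0, 0, 0]
  ],
  "turn": [
    [0, 0, 0],
    [0, 0, 0],
    [0, 0, 0]
  ]
}}

```text
t: 4.98
tcp_pos: [0.4329, 0.0551, 0.0888]
tool_rot: [-0.06, 0.998, -0.0, 0.001]
force: [2.1, 0.3, 0.4]
finger_gap: 0.251
gripper_force: 29.6
```

```bash
python3 -c "
from h import *
st()"
```

```text
t 4.9833 tcp [0.4329 0.0551 0.0888] F [2.1 0.3 0.4] gap 0.251 29.644728899002075
ej [-64.8  23.2] r 0.0688 phi 160.3
```

Emit:
{"api": "apply_moves", "payload": {
  "claw": [-1, -1, -1, -1, -1],
  "travel": [
    [-0.008, 0.0164, 0],
    [-0.0193, 0.0309, 0],
    [-0.0333, 0.0426, 0],
    [-0.0494, 0.0512, 0],
    [-0.067, 0.0562, 0]
  ],
  "turn": [
    [0, 0, 0],
    [0, 0, 0],
    [0, 0, 0],
    [0, 0, 0],
    [0, 0, 0]
  ]
}}

```text
t: 5.4
tcp_pos: [0.4777, 0.1069, 0.0887]
tool_rot: [-0.061, 0.998, -0.0, -0.002]
force: [-2.2, -1.7, 5.3]
finger_gap: 0.251
gripper_force: 30.2
```

Emit:
{"api": "apply_moves", "payload": {
  "claw": [-1, -1, -1, -1, -1],
  "travel": [
    [-0.0182, 0.0013, 0],
    [-0.0364, -0.0013, 0],
    [-0.0536, -0.0075, 0],
    [-0.0691, -0.0172, 0],
    [-0.0822, -0.0299, 0]
  ],
  "turn": [
    [0, 0, 0],
    [0, 0, 0],
    [0, 0, 0],
    [0, 0, 0],
    [0, 0, 0]
  ]
}}

```text
t: 5.82
tcp_pos: [0.5487, 0.0925, 0.0888]
tool_rot: [-0.06, 0.998, 0.001, 0.001]
force: [2.1, 4.8, 0.7]
finger_gap: 0.249
gripper_force: 30.0
```

Emit:
{"api": "apply_moves", "payload": {
  "claw": [-1, -1, -1, -1, -1],
  "travel": [
    [-0.0102, -0.0152, 0],
    [-0.0171, -0.0321, 0],
    [-0.0203, -0.0501, 0],
    [-0.0196, -0.0684, 0],
    [-0.0152, -0.0862, 0]
  ],
  "turn": [
    [0, 0, 0],
    [0, 0, 0],
    [0, 0, 0],
    [0, 0, 0],
    [0, 0, 0]
  ]
}}

```text
t: 6.23
tcp_pos: [0.5691, 0.023, 0.0888]
tool_rot: [-0.06, 0.998, 0.0, 0.001]
force: [0.7, 2.1, 2.9]
finger_gap: 0.247
gripper_force: 30.1
```

Emit:
{"api": "apply_moves", "payload": {
  "claw": [-1, 1, 1, 1, 1],
  "travel": [
    [0, 0, 0],
    [0, 0, 0],
    [0, 0, 0],
    [0, 0, 0],
    [0, 0, 0]
  ],
  "turn": [
    [0, 0, 0],
    [0, 0, 0],
    [0, 0, 0],
    [0, 0, 0],
    [0, 0, 0]
  ]
}}

```text
t: 6.65
tcp_pos: [0.567, 0.0244, 0.0884]
tool_rot: [-0.061, 0.998, 0.0, -0.001]
force: [-0.1, 0.1, -0.5]
finger_gap: 0.805
gripper_force: 0.0
```

```bash
python3 -c "
from h import *
st()"
```

```text
t 6.65 tcp [0.567  0.0244 0.0884] F [-0.1  0.1 -0.5] gap 0.805 0.0
ej [ 64.7 -23.4] r 0.0688 phi -19.9
```

Emit:
{"api": "apply_moves", "payload": {
  "claw": [1, 1, 1, 1, 1],
  "travel": [
    [0.03, 0.006, 0],
    [0.07, 0.025, 0],
    [0.11, 0.045, 0],
    [0.148, 0.0597, 0],
    [0.1638, 0.0597, 0]
  ],
  "turn": [
    [0, 0, 0],
    [0, 0, 0],
    [0, 0, 0],
    [0, 0, 0],
    [0, 0, 0]
  ]
}}

```text
t: 7.07
tcp_pos: [0.4246, 0.0576, 0.0884]
tool_rot: [-0.062, 0.998, 0.001, -0.005]
force: [-1.1, 0.1, 0.5]
finger_gap: 1.0
gripper_force: 0.0
```

Emit:
{"api": "apply_moves", "payload": {
  "claw": [-1, -1, -1, -1, -1],
  "travel": [
    [0, 0, 0],
    [0, 0, 0],
    [0, 0, 0],
    [0, 0, 0],
    [0, 0, 0]
  ],
  "turn": [
    [0, 0, 0],
    [0, 0, 0],
    [0, 0, 0],
    [0, 0, 0],
    [0, 0, 0]
  ]
}}

```text
t: 7.48
tcp_pos: [0.4336, 0.0551, 0.0887]
tool_rot: [-0.06, 0.998, 0.0, 0.001]
force: [-0.6, 1.9, 1.1]
finger_gap: 0.298
gripper_force: 1.0
```

Emit:
{"api": "apply_moves", "payload": {
  "claw": [-1, -1, -1],
  "travel": [
    [0, 0, 0],
    [0, 0, 0],
    [0, 0, 0]
  ],
  "turn": [
    [0, 0, 0],
    [0, 0, 0],
    [0, 0, 0]
  ]
}}

```text
t: 7.73
tcp_pos: [0.4333, 0.055, 0.0888]
tool_rot: [-0.06, 0.998, -0.0, 0.001]
force: [2.0, 2.1, 0.0]
finger_gap: 0.25
gripper_force: 29.7
```

```bash
python3 -c "
from h import *
st()"
```

```text
t 7.7333 tcp [0.4333 0.055  0.0888] F [2.  2.1 0. ] gap 0.25 29.69267427921295
ej [-64.4  23.1] r 0.0684 phi 160.2
```

Emit:
{"api": "apply_moves", "payload": {
  "claw": [-1, -1, -1, -1, -1],
  "travel": [
    [-0.008, 0.0164, 0],
    [-0.0193, 0.0309, 0],
    [-0.0333, 0.0426, 0],
    [-0.0494, 0.0512, 0],
    [-0.067, 0.0562, 0]
  ],
  "turn": [
    [0, 0, 0],
    [0, 0, 0],
    [0, 0, 0],
    [0, 0, 0],
    [0, 0, 0]
  ]
}}

```text
t: 8.15
tcp_pos: [0.4781, 0.1069, 0.0887]
tool_rot: [-0.061, 0.998, 0.0, -0.002]
force: [-2.6, -1.3, 5.9]
finger_gap: 0.246
gripper_force: 30.3
```

Emit:
{"api": "apply_moves", "payload": {
  "claw": [-1, -1, -1, -1, -1],
  "travel": [
    [-0.0182, 0.0013, 0],
    [-0.0364, -0.0013, 0],
    [-0.0536, -0.0075, 0],
    [-0.0691, -0.0172, 0],
    [-0.0822, -0.0299, 0]
  ],
  "turn": [
    [0, 0, 0],
    [0, 0, 0],
    [0, 0, 0],
    [0, 0, 0],
    [0, 0, 0]
  ]
}}

```text
t: 8.57
tcp_pos: [0.5493, 0.0924, 0.0888]
tool_rot: [-0.06, 0.998, 0.001, 0.001]
force: [0.9, 4.0, 1.8]
finger_gap: 0.249
gripper_force: 30.0
```

Emit:
{"api": "apply_moves", "payload": {
  "claw": [-1, -1, -1, -1, -1],
  "travel": [
    [-0.0102, -0.0152, 0],
    [-0.0171, -0.0321, 0],
    [-0.0203, -0.0501, 0],
    [-0.0196, -0.0684, 0],
    [-0.0152, -0.0862, 0]
  ],
  "turn": [
    [0, 0, 0],
    [0, 0, 0],
    [0, 0, 0],
    [0, 0, 0],
    [0, 0, 0]
  ]
}}

```text
t: 8.98
tcp_pos: [0.5695, 0.0226, 0.0888]
tool_rot: [-0.06, 0.998, 0.0, 0.001]
force: [-0.6, 2.1, 4.0]
finger_gap: 0.251
gripper_force: 30.2
```

Emit:
{"api": "apply_moves", "payload": {
  "claw": [-1, 1, 1, 1, 1],
  "travel": [
    [0, 0, 0],
    [0, 0, 0],
    [0, 0, 0],
    [0, 0, 0],
    [0, 0, 0]
  ],
  "turn": [
    [0, 0, 0],
    [0, 0, 0],
    [0, 0, 0],
    [0, 0, 0],
    [0, 0, 0]
  ]
}}

```text
t: 9.4
tcp_pos: [0.5675, 0.0242, 0.0883]
tool_rot: [-0.061, 0.998, 0.0, -0.001]
force: [0.4, 0.2, 0.2]
finger_gap: 0.809
gripper_force: 0.0
```

```bash
cat >> h.py <<'E'
def world(d):
    K,R,t=d["intrinsics"],d["R"],d["t"];vv,uu=np.mgrid[:480,:640];Z=d["depth"]
    return (np.stack([(uu-K[0,2])/K[0,0]*Z,(vv-K[1,2])/K[1,1]*Z,Z],-1)-t)@R
def bush():
    d=manip.snapshot("top");W=world(d);h=cv2.cvtColor(np.ascontiguousarray(d["pixels"]),cv2.COLOR_RGB2HSV)
    m=cv2.inRange(h,np.array((15,80,80)),np.array((35,255,255)))>0
    m&=(abs(W[...,0]-.519)<.045)&(abs(W[...,1]+.109)<.045)
    w=W[m];z=np.median(w[:,2]);c=w[abs(w[:,2]-z)<.006];print("bush",m.sum(),"z",z,"cen",(c.max(0)+c.min(0))/2,c.mean(0));return d
E
python3 -c "
from h import *
st();d=bush()"
```

```text
t 9.4 tcp [0.5675 0.0242 0.0883] F [0.4 0.2 0.2] gap 0.809 0.0
ej [ 65.1 -23.6] r 0.0693 phi -19.9
bush 247 z 0.22213286163482374 cen [ 0.51757454 -0.10838542  0.22149308] [ 0.51747758 -0.10815882  0.22250289]
```

Emit:
{"api": "apply_moves", "payload": {
  "claw": [1, 1, 1, 1, 1],
  "travel": [
    [0.03, 0.006, 0],
    [0.07, 0.025, 0],
    [0.11, 0.045, 0],
    [0.148, 0.0597, 0],
    [0.1638, 0.0597, 0]
  ],
  "turn": [
    [0, 0, 0],
    [0, 0, 0],
    [0, 0, 0],
    [0, 0, 0],
    [0, 0, 0]
  ]
}}

```text
t: 9.87
tcp_pos: [0.4252, 0.0574, 0.0884]
tool_rot: [-0.062, 0.998, 0.001, -0.004]
force: [-0.9, 0.6, 0.2]
finger_gap: 0.998
gripper_force: 0.0
```

Emit:
{"api": "apply_moves", "payload": {
  "claw": [-1, -1, -1, -1, -1],
  "travel": [
    [0, 0, 0],
    [0, 0, 0],
    [0, 0, 0],
    [0, 0, 0],
    [0, 0, 0]
  ],
  "turn": [
    [0, 0, 0],
    [0, 0, 0],
    [0, 0, 0],
    [0, 0, 0],
    [0, 0, 0]
  ]
}}

```text
t: 10.28
tcp_pos: [0.4341, 0.055, 0.0887]
tool_rot: [-0.06, 0.998, 0.0, 0.001]
force: [-0.2, 1.3, 0.6]
finger_gap: 0.298
gripper_force: 1.1
```

Emit:
{"api": "apply_moves", "payload": {
  "claw": [-1, -1, -1],
  "travel": [
    [0, 0, 0],
    [0, 0, 0],
    [0, 0, 0]
  ],
  "turn": [
    [0, 0, 0],
    [0, 0, 0],
    [0, 0, 0]
  ]
}}

```text
t: 10.53
tcp_pos: [0.4338, 0.0549, 0.0888]
tool_rot: [-0.06, 0.998, -0.0, 0.001]
force: [2.2, 0.4, 0.9]
finger_gap: 0.245
gripper_force: 29.7
```

Emit:
{"api": "apply_moves", "payload": {
  "claw": [-1, -1, -1, -1, -1],
  "travel": [
    [-0.008, 0.0164, 0],
    [-0.0193, 0.0309, 0],
    [-0.0333, 0.0426, 0],
    [-0.0494, 0.0512, 0],
    [-0.067, 0.0562, 0]
  ],
  "turn": [
    [0, 0, 0],
    [0, 0, 0],
    [0, 0, 0],
    [0, 0, 0],
    [0, 0, 0]
  ]
}}

```text
t: 10.95
tcp_pos: [0.4784, 0.1069, 0.0887]
tool_rot: [-0.061, 0.998, 0.0, -0.002]
force: [-3.7, -0.8, 5.2]
finger_gap: 0.247
gripper_force: 30.3
```

```bash
python3 -c "
from h import *
st();d=bush();arc(100,75,5);arc(75,50,5)"
```

```text
t 10.95 tcp [0.4784 0.1069 0.0887] F [-3.7 -0.8  5.2] gap 0.247 30.28091937303543
ej [-13.4  69.2] r 0.0704 phi 101.0
bush 251 z 0.22546610064896916 cen [ 0.51744583 -0.10819449  0.22564555] [ 0.51745772 -0.10801743  0.2258859 ]
100.0 [[np.float64(-0.0076), np.float64(0.001), 0], [np.float64(-0.0152), np.float64(0.0013), 0], [np.float64(-0.0228), np.float64(0.001), 0], [np.float64(-0.0304), np.float64(0.0), 0], [np.float64(-0.0378), np.float64(-0.0017), 0]]
75.0 [[np.float64(-0.0073), np.float64(-0.0023), 0], [np.float64(-0.0143), np.float64(-0.0052), 0], [np.float64(-0.0211), np.float64(-0.0087), 0], [np.float64(-0.0275), np.float64(-0.0128), 0], [np.float64(-0.0336), np.float64(-0.0175), 0]]
```

Emit:
{"api": "apply_moves", "payload": {
  "claw": [-1, -1, -1, -1, -1],
  "travel": [
    [-0.0076, 0.001, 0],
    [-0.0152, 0.0013, 0],
    [-0.0228, 0.001, 0],
    [-0.0304, 0, 0],
    [-0.0378, -0.0017, 0]
  ],
  "turn": [
    [0, 0, 0],
    [0, 0, 0],
    [0, 0, 0],
    [0, 0, 0],
    [0, 0, 0]
  ]
}}

```text
t: 11.42
tcp_pos: [0.509, 0.1105, 0.0888]
tool_rot: [-0.06, 0.998, 0.002, -0.001]
force: [-11.7, 10.4, 6.1]
finger_gap: 0.253
gripper_force: 30.7
```

```bash
python3 -c "
from h import *
st();d=bush()"
```

```text
t 11.4167 tcp [0.509  0.1105 0.0888] F [-11.7  10.4   6.1] gap 0.253 30.713199377059937
ej [17.5 69.1] r 0.0713 phi 75.8
bush 251 z 0.2267643593617268 cen [ 0.51736527 -0.10792543  0.22742106] [ 0.51745964 -0.10797347  0.22726605]
```

Emit:
{"api": "apply_moves", "payload": {
  "claw": [-1, -1, -1, -1],
  "travel": [
    [-0.0037, -0.001, 0],
    [-0.0073, -0.0023, 0],
    [-0.0073, -0.0023, 0],
    [-0.0073, -0.0023, 0]
  ],
  "turn": [
    [0, 0, 0],
    [0, 0, 0],
    [0, 0, 0],
    [0, 0, 0]
  ]
}}

```text
t: 11.8
tcp_pos: [0.5088, 0.1105, 0.0886]
tool_rot: [-0.06, 0.998, 0.003, -0.007]
force: [-11.9, 12.5, 14.2]
finger_gap: 0.249
gripper_force: 31.7
```

```bash
python3 -c "
from h import *
st();d=bush()"
```

```text
t 11.8 tcp [0.5088 0.1105 0.0886] F [-11.9  12.5  14.2] gap 0.249 31.74318552017212
ej [17.2 69.2] r 0.0713 phi 76.0
bush 250 z 0.2266131880268616 cen [ 0.51733734 -0.1081933   0.22621485] [ 0.5173858  -0.10789421  0.22692702]
```

Emit:
{"api": "apply_moves", "payload": {
  "claw": [-1, 1, 1, 1, 1],
  "travel": [
    [0.008, 0.002, 0],
    [0.008, 0.002, 0],
    [0.008, 0.002, 0],
    [0.008, 0.002, 0],
    [0.008, 0.002, 0]
  ],
  "turn": [
    [0, 0, 0],
    [0, 0, 0],
    [0, 0, 0],
    [0, 0, 0],
    [0, 0, 0]
  ]
}}

```text
t: 12.27
tcp_pos: [0.5102, 0.1077, 0.0885]
tool_rot: [-0.06, 0.998, -0.0, -0.0]
force: [1.1, -0.0, 0.1]
finger_gap: 0.801
gripper_force: 0.0
```

Emit:
{"api": "apply_moves", "payload": {
  "claw": [1, 1, 1, 1, 1],
  "travel": [
    [0, 0, -0.03],
    [0, 0, -0.075],
    [0, 0, -0.12],
    [0, 0, -0.17],
    [0, 0, -0.215]
  ],
  "turn": [
    [0, 0, 0],
    [0, 0, 0],
    [0, 0, 0],
    [0, 0, 0],
    [0, 0, 0]
  ]
}}

```text
t: 12.68
tcp_pos: [0.51, 0.1076, 0.2627]
tool_rot: [-0.06, 0.998, -0.0, 0.0]
force: [0.8, 0.6, 0.6]
finger_gap: 1.002
gripper_force: 0.0
```

Emit:
{"api": "apply_moves", "payload": {
  "claw": [1, 1],
  "travel": [
    [0, 0, 0],
    [0, 0, 0]
  ],
  "turn": [
    [0, 0, 0],
    [0, 0, 0]
  ]
}}

```text
t: 12.85
tcp_pos: [0.5116, 0.1078, 0.263]
tool_rot: [-0.06, 0.998, -0.0, 0.003]
force: [-0.9, -0.1, -0.8]
finger_gap: 1.001
gripper_force: 0.0
```

```bash
python3 - <<'E'
from h import *
st();d=bush();print(rel((.5178,-.1083,.26),np.radians(96.9)))
c=blobs(d,(15,80,80),(35,255,255),(350,230,410,285))[0];(u,v),r=cv2.minEnclosingCircle(c);print(u,v,r,ray(d,u,v,.226))
E
```

```text
t 12.85 tcp [0.5116 0.1078 0.263 ] F [-0.9 -0.1 -0.8] gap 1.001 0.0
ej [19.7 66.1] r 0.0689 phi 73.4
bush 251 z 0.22659253979351363 cen [ 0.51735977 -0.10800211  0.22636881] [ 0.51750474 -0.10797008  0.22698998]
(array([ 0.0228, -0.2693,  0.0014]), [array([-0.0001,  0.0004,  0.    ]), array([-6.e-04, -2.e-04, -1.e+00])])
380.7625732421875 255.32122802734375 9.618097305297852 [ 0.51765211 -0.10678066  0.226     ]
```

Emit:
{"api": "apply_moves", "payload": {
  "claw": [1, 1, 1, 1, 1],
  "travel": [
    [0.005, -0.04, 0],
    [0.01, -0.09, 0],
    [0.014, -0.14, 0],
    [0.019, -0.19, 0],
    [0.022, -0.24, 0]
  ],
  "turn": [
    [0, 0, 0],
    [0, 0, 0],
    [0, 0, 0],
    [0, 0, 0],
    [0, 0, 0]
  ]
}}

```text
t: 13.32
tcp_pos: [0.5137, -0.0859, 0.2582]
tool_rot: [-0.061, 0.998, 0.001, -0.003]
force: [0.9, 0.1, -0.1]
finger_gap: 0.998
gripper_force: 0.0
```

Emit:
{"api": "apply_moves", "payload": {
  "claw": [0.4, 0.4, 0.4, 0.4, 0.4],
  "travel": [
    [0.0008, -0.029, 0],
    [0.0008, -0.029, 0],
    [0.0008, -0.029, 0],
    [0.0008, -0.029, 0],
    [0.0008, -0.029, 0]
  ],
  "turn": [
    [0, 0, 0],
    [0, 0, 0],
    [0, 0, 0],
    [0, 0, 0],
    [0, 0, 0]
  ]
}}

```text
t: 13.73
tcp_pos: [0.5169, -0.1063, 0.2595]
tool_rot: [-0.061, 0.998, 0.001, -0.001]
force: [1.1, 0.1, -0.3]
finger_gap: 0.7
gripper_force: 0.0
```

```bash
python3 - <<'E'
from h import *
st();print(rel((.5176,-.108,.202),np.radians(96.9)))
d=manip.snapshot("side");cv2.imwrite("pics/s2.png",d["pixels"][120:360,180:460,::-1].repeat(2,0).repeat(2,1))
E
```

```text
t 13.7333 tcp [ 0.5169 -0.1063  0.2595] F [ 1.1  0.1 -0.3] gap 0.7 0.0
ej [  -0.8 -147. ] r 0.147 phi -90.3
(array([-0.0008, -0.0024,  0.0719]), [array([ 0.0006, -0.0008,  0.0006]), array([ 1.300e-03,  9.000e-04, -9.994e-01])])
```

View pics/s2.png

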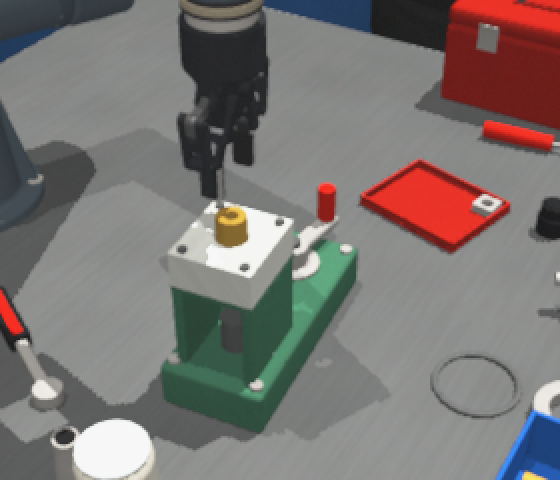

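The side crop shows the bush proud at (232,226), the open fingers above it at (215,165), and the red grip clear at (327,200). Descend and grip.

Emit:
{"api": "apply_moves", "payload": {
  "claw": [0.4, 0.4, 0.4, 0.4, 0.4],
  "travel": [
    [-0.0008, -0.0024, 0.02],
    [-0.0008, -0.0024, 0.04],
    [-0.0008, -0.0024, 0.058],
    [-0.0008, -0.0024, 0.0712],
    [-0.0008, -0.0024, 0.0712]
  ],
  "turn": [
    [0, 0, 0],
    [0, 0, 0],
    [0, 0, 0],
    [0, 0, 0],
    [0, 0, 0]
  ],
  "newtons": 45
}}

```text
t: 14.2
tcp_pos: [0.5169, -0.1075, 0.2016]
tool_rot: [-0.061, 0.998, 0.001, -0.002]
force: [-0.2, 0.4, 0.6]
finger_gap: 0.696
gripper_force: 0.0
```

Emit:
{"api": "apply_moves", "payload": {
  "claw": [-1, -1, -1, -1, -1],
  "travel": [
    [0, 0, 0],
    [0, 0, 0],
    [0, 0, 0],
    [0, 0, 0],
    [0, 0, 0]
  ],
  "turn": [
    [0, 0, 0],
    [0, 0, 0],
    [0, 0, 0],
    [0, 0, 0],
    [0, 0, 0]
  ]
}}

```text
t: 14.62
tcp_pos: [0.5191, -0.1087, 0.2047]
tool_rot: [-0.06, 0.998, 0.0, 0.001]
force: [-0.0, 4.7, 5.2]
finger_gap: 0.347
gripper_force: 45.6
```

```bash
python3 -c "
from h import *
st()"
```

```text
t 14.6167 tcp [ 0.5191 -0.1087  0.2047] F [-0.   4.7  5.2] gap 0.347 45.63233183696866
ej [   1.1 -149.7] r 0.1497 phi -89.6
```

Emit:
{"api": "apply_moves", "payload": {
  "claw": [-1, -1, -1, -1, -1],
  "travel": [
    [0, 0, -0.005],
    [0, 0, -0.02],
    [0, 0, -0.04],
    [0, 0, -0.065],
    [0, 0, -0.09]
  ],
  "turn": [
    [0, 0, 0],
    [0, 0, 0],
    [0, 0, 0],
    [0, 0, 0],
    [0, 0, 0]
  ]
}}

```text
t: 15.03
tcp_pos: [0.518, -0.1102, 0.2759]
tool_rot: [-0.061, 0.998, -0.0, -0.001]
force: [-0.2, -0.9, -2.3]
finger_gap: 0.348
gripper_force: 45.4
```

```bash
python3 - <<'E'
from h import *
st();d=dict(np.load("pics/top0.npz"));c=blobs(d,(0,120,60),(8,255,255),(120,180,225,290))[0]
q=np.array([ray(d,*p,.012)[:2] for p in cv2.boxPoints(cv2.minAreaRect(c))]);print(q,q.mean(0),np.linalg.norm(np.diff(q,axis=0),axis=1))
d=manip.snapshot("side");cv2.imwrite("pics/s3.png",d["pixels"][60:300,180:460,::-1].repeat(2,0).repeat(2,1))
p=q.mean(0);print(rel((p[0],p[1],.285),np.radians(96.9)))
E
```

```text
t 15.0333 tcp [ 0.518  -0.1102  0.2759] F [-0.2 -0.9 -2.3] gap 0.348 45.37881356198341
ej [  -0.2 -151. ] r 0.151 phi -90.1
[[0.50702735 0.39012572]
 [0.66426051 0.35467428]
 [0.63136619 0.22369854]
 [0.47480198 0.26034062]] [0.56936401 0.30720979] [0.16118025 0.13504326 0.16079488]
(array([-0.1239,  0.5117, -0.0079]), [array([-0.0017,  0.0018,  0.0003]), array([-0.0028, -0.0027, -0.9997])])
```

View pics/s3.png

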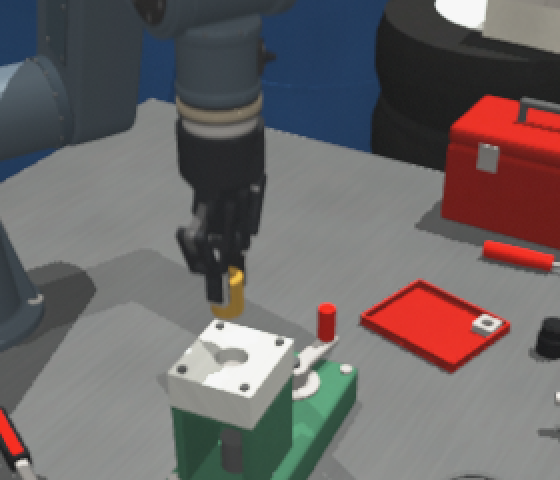

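The crop shows the bush held upright at (228,293) and the bore empty at (232,356). Carry it to the tray.

Emit:
{"api": "apply_moves", "payload": {
  "claw": [-1, -1, -1, -1, -1],
  "travel": [
    [-0.004, 0.016, 0],
    [-0.011, 0.046, 0],
    [-0.02, 0.082, 0],
    [-0.029, 0.118, 0],
    [-0.038, 0.156, 0]
  ],
  "turn": [
    [0, 0, 0],
    [0, 0, 0],
    [0, 0, 0],
    [0, 0, 0],
    [0, 0, 0]
  ]
}}

```text
t: 15.5
tcp_pos: [0.5327, 0.0194, 0.2741]
tool_rot: [-0.06, 0.998, -0.0, -0.001]
force: [0.0, 0.1, -2.5]
finger_gap: 0.348
gripper_force: 45.4
```

Emit:
{"api": "apply_moves", "payload": {
  "claw": [-1, -1, -1, -1, -1],
  "travel": [
    [-0.009, 0.038, 0],
    [-0.018, 0.076, 0],
    [-0.027, 0.114, 0],
    [-0.036, 0.152, 0],
    [-0.046, 0.19, 0]
  ],
  "turn": [
    [0, 0, 0],
    [0, 0, 0],
    [0, 0, 0],
    [0, 0, 0],
    [0, 0, 0]
  ]
}}

```text
t: 15.92
tcp_pos: [0.5505, 0.1752, 0.2739]
tool_rot: [-0.061, 0.998, -0.0, -0.002]
force: [0.3, 0.6, -2.2]
finger_gap: 0.347
gripper_force: 45.4
```

Emit:
{"api": "apply_moves", "payload": {
  "claw": [-1, -1, -1, -1, -1],
  "travel": [
    [-0.01, 0.038, 0],
    [-0.02, 0.076, 0],
    [-0.029, 0.112, 0],
    [-0.036, 0.144, 0],
    [-0.04, 0.165, 0]
  ],
  "turn": [
    [0, 0, 0],
    [0, 0, 0],
    [0, 0, 0],
    [0, 0, 0],
    [0, 0, 0]
  ]
}}

```text
t: 16.33
tcp_pos: [0.5665, 0.3112, 0.2735]
tool_rot: [-0.061, 0.998, -0.0, -0.001]
force: [0.6, -0.2, -2.0]
finger_gap: 0.349
gripper_force: 45.4
```

Emit:
{"api": "apply_moves", "payload": {
  "claw": [-1, -1, -1],
  "travel": [
    [0, 0, 0],
    [0, 0, 0],
    [0, 0, 0]
  ],
  "turn": [
    [0, 0, 0],
    [0, 0, 0],
    [0, 0, 0]
  ]
}}

```text
t: 16.58
tcp_pos: [0.5668, 0.3076, 0.2742]
tool_rot: [-0.061, 0.998, -0.001, -0.001]
force: [0.4, -0.7, -0.9]
finger_gap: 0.35
gripper_force: 45.4
```

```bash
python3 - <<'E'
from h import *
st();print(rel((.569,.307,.06),np.radians(96.9)))
E
```

```text
t 16.5833 tcp [0.5668 0.3076 0.2742] F [ 0.4 -0.7 -0.9] gap 0.35 45.38531118538231
ej [ 98.5 257.9] r 0.276 phi 69.1
(array([-0.0034, -0.0007,  0.2678]), [array([-0.0005, -0.0009,  0.0002]), array([ 1.400e-03, -8.000e-04, -9.998e-01])])
```

Down to about 35 mm, then check the bush's underside before touching down.

Emit:
{"api": "apply_moves", "payload": {
  "claw": [-1, -1, -1, -1, -1],
  "travel": [
    [-0.001, 0, 0.03],
    [-0.002, 0, 0.07],
    [-0.003, 0, 0.11],
    [-0.003, 0, 0.15],
    [-0.003, 0, 0.19]
  ],
  "turn": [
    [0, 0, 0],
    [0, 0, 0],
    [0, 0, 0],
    [0, 0, 0],
    [0, 0, 0]
  ]
}}

```text
t: 17.0
tcp_pos: [0.5701, 0.3069, 0.1225]
tool_rot: [-0.06, 0.998, -0.0, 0.0]
force: [-0.2, -0.5, -2.4]
finger_gap: 0.351
gripper_force: 45.4
```

Emit:
{"api": "apply_moves", "payload": {
  "claw": [-1, -1, -1, -1, -1],
  "travel": [
    [0, 0, 0.03],
    [0, 0, 0.055],
    [0, 0, 0.075],
    [0, 0, 0.09],
    [0, 0, 0.09]
  ],
  "turn": [
    [0, 0, 0],
    [0, 0, 0],
    [0, 0, 0],
    [0, 0, 0],
    [0, 0, 0]
  ]
}}

```text
t: 17.42
tcp_pos: [0.5683, 0.3066, 0.0489]
tool_rot: [-0.06, 0.998, -0.001, -0.003]
force: [-1.1, -0.7, -2.4]
finger_gap: 0.349
gripper_force: 45.4
```

```bash
python3 - <<'E'
from h import *
st();d=manip.snapshot("side")
cv2.imwrite("pics/s4.png",cv2.resize(np.ascontiguousarray(d["pixels"][130:270,320:480,::-1]),None,fx=4,fy=4,interpolation=cv2.INTER_CUBIC))
E
```

```text
t 17.4167 tcp [0.5683 0.3066 0.0489] F [-1.1 -0.7 -2.4] gap 0.349 45.37846852093935
ej [ 99.9 256.7] r 0.2754 phi 68.7
```

View pics/s4.png

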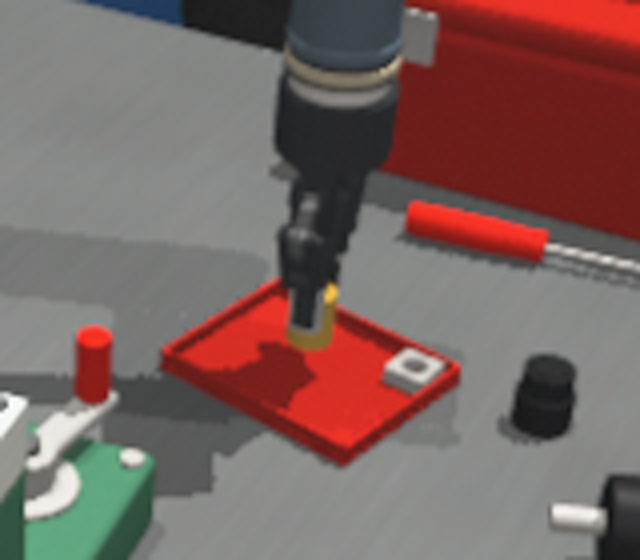

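The bush hangs over the tray's middle at crop (310,335), with the nut clear at (413,370). Lower in small steps, watching the force.

Emit:
{"api": "apply_moves", "payload": {
  "claw": [-1, -1, -1, -1, -1],
  "travel": [
    [0, 0, 0.01],
    [0, 0, 0.02],
    [0, 0, 0.027],
    [0, 0, 0.0285],
    [0, 0, 0.0285]
  ],
  "turn": [
    [0, 0, 0],
    [0, 0, 0],
    [0, 0, 0],
    [0, 0, 0],
    [0, 0, 0]
  ]
}}

```text
t: 17.88
tcp_pos: [0.5698, 0.3085, 0.0285]
tool_rot: [-0.061, 0.998, -0.0, -0.0]
force: [0.1, 0.1, -2.3]
finger_gap: 0.346
gripper_force: 45.4
```

Emit:
{"api": "apply_moves", "payload": {
  "claw": [-1, -1, -1],
  "travel": [
    [0, 0, 0.001],
    [0, 0, 0.002],
    [0, 0, 0.002]
  ],
  "turn": [
    [0, 0, 0],
    [0, 0, 0],
    [0, 0, 0]
  ]
}}

```text
t: 18.13
tcp_pos: [0.5703, 0.3087, 0.0275]
tool_rot: [-0.061, 0.998, 0.0, 0.0]
force: [-0.3, -0.5, -1.6]
finger_gap: 0.346
gripper_force: 45.4
```

Emit:
{"api": "apply_moves", "payload": {
  "claw": [-1, -1, -1, -1],
  "travel": [
    [0, 0, 0.002],
    [0, 0, 0.0035],
    [0, 0, 0.0035],
    [0, 0, 0.0035]
  ],
  "turn": [
    [0, 0, 0],
    [0, 0, 0],
    [0, 0, 0],
    [0, 0, 0]
  ]
}}

```text
t: 18.47
tcp_pos: [0.57, 0.3085, 0.0244]
tool_rot: [-0.06, 0.998, -0.0, -0.0]
force: [0.3, 0.1, -1.5]
finger_gap: 0.347
gripper_force: 45.4
```

Emit:
{"api": "apply_moves", "payload": {
  "claw": [-1, -1, -1],
  "travel": [
    [0, 0, 0.001],
    [0, 0, 0.001],
    [0, 0, 0.001]
  ],
  "turn": [
    [0, 0, 0],
    [0, 0, 0],
    [0, 0, 0]
  ]
}}

```text
t: 18.72
tcp_pos: [0.5701, 0.3086, 0.0237]
tool_rot: [-0.06, 0.998, -0.0, -0.0]
force: [-0.1, 0.3, -1.2]
finger_gap: 0.351
gripper_force: 45.4
```

Emit:
{"api": "apply_moves", "payload": {
  "claw": [-1, -1, -1],
  "travel": [
    [0, 0, 0.0013],
    [0, 0, 0.0013],
    [0, 0, 0.0013]
  ],
  "turn": [
    [0, 0, 0],
    [0, 0, 0],
    [0, 0, 0]
  ]
}}

```text
t: 18.97
tcp_pos: [0.5701, 0.3085, 0.0226]
tool_rot: [-0.06, 0.998, -0.0, -0.0]
force: [-0.6, 0.6, -2.5]
finger_gap: 0.349
gripper_force: 45.4
```

Emit:
{"api": "apply_moves", "payload": {
  "claw": [-1, -1, -1],
  "travel": [
    [0, 0, 0.0013],
    [0, 0, 0.0013],
    [0, 0, 0.0013]
  ],
  "turn": [
    [0, 0, 0],
    [0, 0, 0],
    [0, 0, 0]
  ]
}}

```text
t: 19.22
tcp_pos: [0.5702, 0.3086, 0.0222]
tool_rot: [-0.061, 0.998, 0.0, 0.0]
force: [-1.7, -0.9, 3.6]
finger_gap: 0.35
gripper_force: 45.9
```

Touchdown (force rose to +3.6 N). Release, then rise.

Emit:
{"api": "apply_moves", "payload": {
  "claw": [0.3, 0.3, 0.6, 0.6, 0.6],
  "travel": [
    [0, 0, 0],
    [0, 0, 0],
    [0, 0, 0],
    [0, 0, 0],
    [0, 0, 0]
  ],
  "turn": [
    [0, 0, 0],
    [0, 0, 0],
    [0, 0, 0],
    [0, 0, 0],
    [0, 0, 0]
  ]
}}

```text
t: 19.63
tcp_pos: [0.5701, 0.3086, 0.0215]
tool_rot: [-0.06, 0.998, 0.0, 0.0]
force: [0.2, 0.2, -0.9]
finger_gap: 0.802
gripper_force: 0.0
```

Emit:
{"api": "apply_moves", "payload": {
  "claw": [0.6, 0.6, 0.6, 0.6, 0.6],
  "travel": [
    [0, 0, -0.01],
    [0, 0, -0.03],
    [0, 0, -0.06],
    [0, 0, -0.1],
    [0, 0, -0.14]
  ],
  "turn": [
    [0, 0, 0],
    [0, 0, 0],
    [0, 0, 0],
    [0, 0, 0],
    [0, 0, 0]
  ]
}}

```text
t: 20.05
tcp_pos: [0.5695, 0.3083, 0.1345]
tool_rot: [-0.06, 0.998, -0.0, -0.001]
force: [0.5, -0.0, -0.1]
finger_gap: 0.8
gripper_force: 0.0
```

Emit:
{"api": "apply_moves", "payload": {
  "claw": [0.6, 0.6, 0.6, 0.6, 0.6],
  "travel": [
    [0, 0, -0.03],
    [0, 0, -0.06],
    [0, 0, -0.08],
    [0, 0, -0.08],
    [0, 0, -0.08]
  ],
  "turn": [
    [0, 0, 0],
    [0, 0, 0],
    [0, 0, 0],
    [0, 0, 0],
    [0, 0, 0]
  ]
}}

```text
t: 20.47
tcp_pos: [0.5705, 0.3087, 0.1989]
tool_rot: [-0.061, 0.998, 0.0, 0.001]
force: [-0.1, -1.3, -0.4]
finger_gap: 0.799
gripper_force: 0.0
```

```bash
python3 - <<'E'
from h import *
st();d=manip.snapshot("side");cv2.imwrite("pics/s5.png",d["pixels"][...,::-1])
E
```

```text
t 20.4667 tcp [0.5705 0.3087 0.1989] F [-0.1 -1.3 -0.4] gap 0.799 0.0
ej [102.3 258.5] r 0.278 phi 68.4
```

View pics/s5.png

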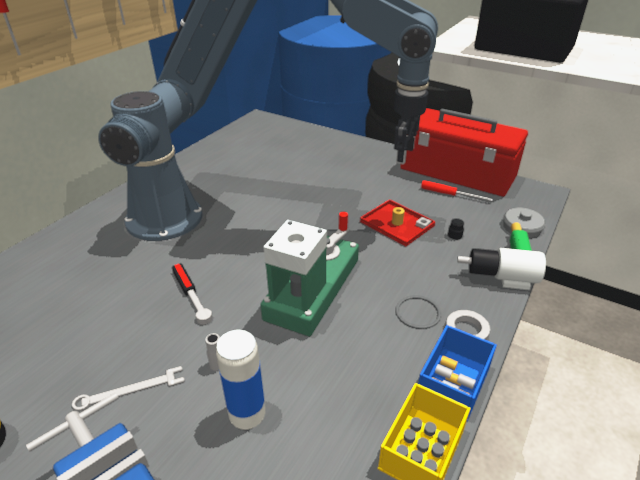

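The bush stands upright in the tray at (398,216). The can (242,375) and socket (213,350) are standing, and the arm is clear.

```bash
python3 -c "
from station import manip
print(manip.sign_off())"
```

```text
the job is handed in; nothing more can be done
None
```

The crank is wound to its high stop, the bush stands upright and released on the tray floor, the can and socket are still standing, and the job is handed in at about 20 s of the 72 s allowed.

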